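# Shut the tool chest

### The job

Shut up the steel tool chest for the day, using only pushes of the fingertips. First push all three open drawers fully home, and only after that lower the lid until it is fully shut, because the closing lid drops the lock pins behind the drawers. Do not slam drawers or lid, pick nothing up, and leave the tools, cans and the tape measure where they lie.

Things in the scene. Friction and masses are not known exactly. Their poses are not given: they have to be found in the camera images.
- chest: Olive-grey steel tool chest, fixed, 380 mm wide (y), 200 deep (x), 165 high to its open tray. Origin: centre of its underside; its front faces its -x (to the robot). Upper row: two half-width drawers; below: one full-width drawer. Above the drawers a fixed strip (126 to 165 mm high, two catches 8 mm proud at y = +-115). A drop handle stands 14 mm out at each end; the lid is hinged at the back.
- drawer_left (a joint): Upper drawer on the chest's +y side: metres it stands out of the chest, 0 = fully home against its stop (grows towards the robot, 0.015 to 0.075 at the start). Slides with about 2.5 N of friction plus light damping, stays where it is left, does not latch.
- drawer_right (a joint): Upper drawer on the chest's -y side, same kind and same values as the left one.
- drawer_bottom (a joint): Full-width lower drawer, same kind and same values.
- drawer_left_face (a point): Its front is a plain steel panel 184 mm wide and 43 mm high; an aluminium pull strip runs along the top 12 mm of the panel over nearly its whole width and stands 14 mm proud of it. Point: centre of the panel's outer face, so the strip's front is 14 mm nearer the robot. It moves with the drawer. At zero chest yaw and fully home it lies at (-104, 94, 102.5) mm from the chest's origin.
- drawer_right_face (a point): Its front is a plain steel panel 184 mm wide and 43 mm high; an aluminium pull strip runs along the top 12 mm of the panel over nearly its whole width and stands 14 mm proud of it. Point: centre of the panel's outer face, so the strip's front is 14 mm nearer the robot. It moves with the drawer. At zero chest yaw and fully home it lies at (-104, -94, 102.5) mm from the chest's origin.
- drawer_bottom_face (a point): Its front is a plain steel panel 372 mm wide and 58 mm high; an aluminium pull strip runs along the top 12 mm of the panel over nearly its whole width and stands 14 mm proud of it. Point: centre of the panel's outer face, so the strip's front is 14 mm nearer the robot. It moves with the drawer. At zero chest yaw and fully home it lies at (-104, 0, 47) mm from the chest's origin.
- lid (a joint): Lid angle in rad, 0 = fully shut, grows as the front edge rises (0.6 to 0.95 at the start). Stiff friction hinges hold the lid at any angle; about 0.85 N m of friction, helped by the lid's 0.55 kg on the way down, so a few newtons at the front half push it shut. It does not latch.
- lid_hinge (a point): Middle of the lid's hinge line, which runs along the chest's y at the top of its back: (100, 0, 165) mm from the chest's origin.
- lid_edge (a point): Middle of the lid's free front edge, on its outer face; moves with the lid. The lid is a shallow steel pan 384 mm wide, reaching 205 mm forward of the hinge line; its outer face is 25 mm above that line when shut (190 mm above the work surface). A carrying handle 126 mm long, 10 mm high lies folded mid-face, 85 to 118 mm from the hinge; the rest of the face is bare.
- hammer: Bystander: hammer 280 mm long lying on the work surface to the left of the chest; to be left alone. Origin on its underside.
- wrench: Bystander: steel wrench 190 mm long lying in front of the chest, nearer the robot than the open drawers, less than 20 mm high; to be left alone.
- screwdriver: Bystander: screwdriver 200 mm long lying to the right in front of the chest; to be left alone.
- spray_can: Bystander: grey spray can, 66 mm across and 190 mm high, standing to the right of the chest; to be left alone. Origin at the centre of its underside.
- jar: Bystander: white jar with a screw cap, 60 mm across and 100 mm high, standing to the left of the chest; to be left alone. Origin at the centre of its underside.
- paint_tin: Bystander: bare metal paint tin, 96 mm across and 102 mm high, standing to the left of the chest further back; to be left alone. Origin at the centre of its underside.
- tape: Bystander: tape measure 62 x 30 x 30 mm lying loose in the chest's open tray, left part; the lid closes over it with room to spare. Origin at the centre of its underside.

How it is judged:
On the way, in this order (a step that is already met when the one before it is completed fails the run):
1. all three drawers are fully home (value of joint each of drawer_left, drawer_right, drawer_bottom below 0.004 m), for 0.2 s.
2. after that the lid is fully shut (all of step 1 and value of joint lid below 0.03 rad), for 0.2 s.
At the end, for the whole second after the job is handed in: All three drawers within 4 mm of fully home, the lid within 0.03 rad (about 6 mm at its front edge) of shut, the lid having been shut after the drawers, and every bystander within 20 mm of where it was (all of step 2 and distance of each of hammer, wrench, screwdriver, spray_can, jar, paint_tin, tape from where it was at the start of the episode below 0.02 m); the robot touches nothing.
It fails at once if a bystander is picked up, carried or knocked away (more than 20 mm) (distance of any of hammer, wrench, screwdriver, spray_can, jar, paint_tin, tape from where it was at the start of the episode above 0.02 m).
It fails at once if a drawer is pulled instead of pushed (drawn out past 90 mm, or outward faster than 0.15 m/s while more than 20 mm open) (value of joint any of drawer_left, drawer_right, drawer_bottom above 0.09 m or (value of joint drawer_left above 0.02 m and velocity of joint drawer_left above 0.15 m/s) or (value of joint drawer_right above 0.02 m and velocity of joint drawer_right above 0.15 m/s) or (value of joint drawer_bottom above 0.02 m and velocity of joint drawer_bottom above 0.15 m/s)).
It fails at once if the lid is lifted (above 1.05 rad, or rising faster than 1 rad/s while more than 0.1 rad open) (value of joint lid above 1.05 rad or (value of joint lid above 0.1 rad and velocity of joint lid above 1 rad/s)).
It fails at once if a drawer is slammed (shutting faster than 0.7 m/s) (velocity of joint any of drawer_left, drawer_right, drawer_bottom below -0.7 m/s).
It fails at once if the lid is slammed (shutting faster than 3 rad/s) (velocity of joint lid below -3 rad/s).
It also fails if it takes over 51 s, if anything falls off the work surface, if the arm or the gripper's body presses on something with over 40 N, if the wrist force passes 120 N, or if a joint passes its speed limit or range.

### The arm

A 6-joint arm with a two-finger parallel gripper is mounted at the origin on the work surface. World frame = base frame: x ahead of the robot, y to its left, z up, the work surface at z = 0. Lengths are in m, angles in rad, forces in N, time in s.
With the tool pointing down it reaches from about 0.3 to 0.775 m from the base axis. Payload 14.6 kg.
Tool frame: the origin (TCP) lies midway between the tips of the shut fingers; the grasp point (between the pads) lies 19 mm behind it; z points along the fingers, y is the line along which they close (so a half turn about z gives the same grasp; the last joint's range is limited). The gripper opens to 94 mm and grips with 3 to 60 N. Pads are 16 mm wide; open, the fingers measure 119 mm over their backs; the gripper's body (75 mm by 177 mm) begins 78 mm behind the grasp point.
Start: joints at [-1.174, 0.3, 1.521, -0, 1.321, -0.067], TCP at [0.246, -0.492, 0.205] pointing down, gripper open.
Joint ranges: [-3.03, 3.03], [-0.79, 2.21], [0.23, 2.52], [-1.04, 4.18], [0, 3.07], [-2.55, 2.55]. Speed limits (rad/s): [2.22, 2.22, 2.57, 3.14, 3.14, 3.14].

### API

Orientations are given as [roll, pitch, yaw] about the fixed x, y, z axes, in that order (R = Rz(yaw) Ry(pitch) Rx(roll)).
In Python, from station import telemetry, optics, ctrl gives the robot as it stands.
- The arm moves only by the tool carry_out, never from a script. Its argument "plan" is a list that holds one entry, the list of rows, each a list of 7 numbers: the shift along the tool's x, y, z in mm, then the turn, a rotation vector about the tool's x, y, z in rad, then the finger opening in mm, from 0 to 94. A call has 1 to 20 rows; each row shifts and turns the commanded pose from where the row before left it, along the tool's axes as they then stand; what a row does not reach is not made up. A row lasts 1/12 s, in which the tool goes at most 41.7 mm and 7.16 degrees, less where a joint would pass 70% of its speed; a pose out of reach is approached as far as the arm can. A call with a gripper value outside its range is refused whole. The fingers move at their own pace and stop on an object; "squeeze" is the grip in N (left out, the last holds). Time passes only in rows, so rows that do not move let the fingers close. It gives the time, the measured TCP pose, the force, the opening and the grip force at its end, in the units of the state.
- telemetry.get_obs(): the state, without advancing time (a new reading comes with each control period).
- optics.camera(name): name is "scene" or "top" or "wrist"; returns a dict with "pixels" (480x640x3 uint8, red, green, blue), "intrinsics" (3x3 intrinsics, pixels), "origin" and "rotation" of the camera in the world. Camera axes: x right, y down, z forward; pixel columns grow to the right and rows downward; lengths in m; the calibration is good to about 2 mm. The wrist camera is an equidistant fisheye: a pixel r from the principal point sees the ray r / f radians off the axis. A picture is of the moment at which its call begins. There is no depth.
- ctrl.hand_in(): hands the job in; it is judged then, once.
The state is a dict: "time_s": time; "qpos": joint angles; "joint_vel": joint speeds; "tau": joint torques, N m; "ee_pos": TCP position; "eef_rot": TCP orientation; "force": force on the tool from outside, world axes, zero at the start; "moment": the same for the moment, N m; "grip_width": finger opening in m; "grip_force": force on a finger pad.
Only numpy, scipy, OpenCV 4.12 (cv2) and the standard library are available. Lean on these libraries where they do the work, as an engineer would, in place of code of your own. Each camera call takes 0.05 s, during which the arm holds its last target. There are 200 camera calls.

## Working session

There is one attempt and no reset: what is moved stays moved. The work goes in short steps, Python scripts to look and compute and a tool call to move; the robot and the scene stay as the last step left them, time stands still between calls to the robot, and variables do not carry over. Pictures are saved under pics/ and viewed, at most 10 in all, crops included, and the job is handed in when it is done.

Besides the shell and the picture viewer there is one more tool, called after "Emit:" as name(argument=value, ...), one argument or row to a line, values as JSON. carry_out: Moves the arm, as the interface text tells. Its arguments: {"type":"object","properties":{"plan":{"type":"array","items":{"type":"array","items":{"type":"array","items":{"type":"number"}}}},"squeeze":{"type":"number"}},"required":["plan"]}

```bash
mkdir -p pics
python3 - <<'E'
from station import telemetry, optics
import cv2,pickle
d={}
for n in("scene","top"):
    c=optics.camera(n);d[n]=c;cv2.imwrite(f"pics/{n}0.png",c["pixels"][:,:,::-1])
    print(n,c["intrinsics"],c["origin"],c["rotation"])
pickle.dump(d,open("cams.pkl","wb"))
o=telemetry.get_obs();print(o)
E
```

```text
scene [[511.81225163   0.         322.2152989 ]
 [  0.         511.81225163 244.21240265]
 [  0.           0.           1.        ]] [0.06531369 0.54881109 1.17986948] [-2.55981022  0.01538218 -2.42013601]
top [[472.70642978   0.         317.68660509]
 [  0.         472.70642978 240.74082222]
 [  0.           0.           1.        ]] [0.31544698 0.00702692 1.41473051] [-2.96693441  0.010405   -1.5626609 ]
{'time_s': 0.1, 'qpos': array([-1.17365011e+00,  3.00368259e-01,  1.52152628e+00,  2.05231304e-05,
        1.32071699e+00, -6.65928832e-02]), 'joint_vel': array([ 0.00053754, -0.00015048, -0.00237977,  0.0011197 ,  0.00090445,
       -0.00068125]), 'tau': array([ 2.59676643e-03, -5.32646298e+01, -3.53283262e+01,  7.09166424e-02,
        2.34691927e-02, -7.84685699e-05]), 'ee_pos': array([ 0.24592411, -0.4916853 ,  0.20496593]), 'eef_rot': array([-3.14057736e+00, -8.76353546e-05,  4.63733969e-01]), 'force': array([ 0.30182415,  0.12844885, -0.40180337]), 'moment': array([ 0.02358703, -0.01507265,  0.04496653]), 'grip_force': 0.0, 'grip_width': 0.09399864526120032}
```

View pics/scene0.png

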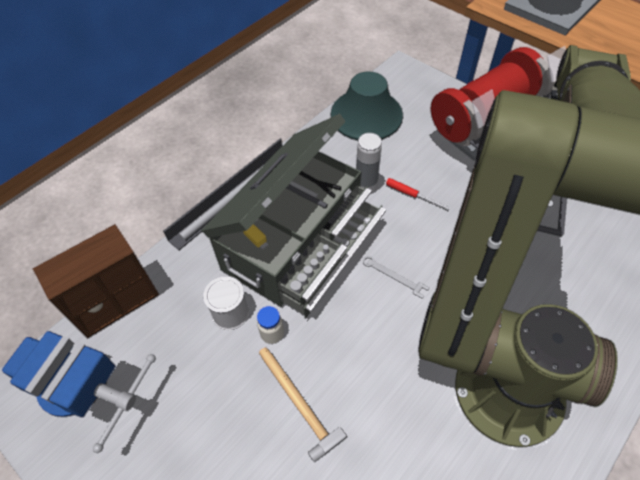

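View pics/top0.png

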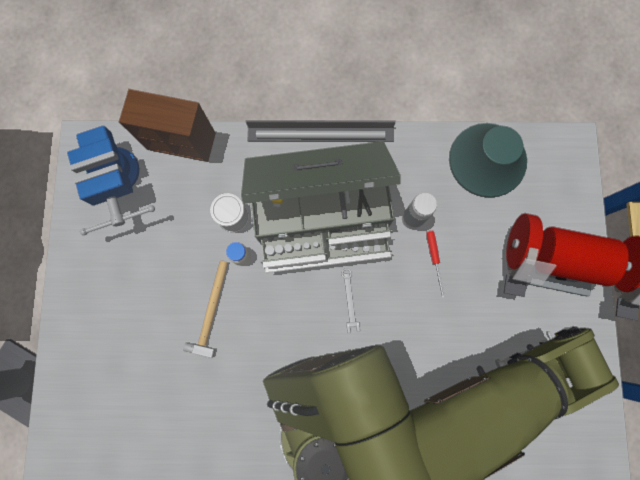

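The scene view shows the chest around (290,215) and the top view shows it at (320,215): its lid is up, all the drawers are out, and it is slightly yawed. The wrench lies at (350,300) in the top view, the jar at (236,253), the spray can at (422,208). I'll enlarge both.

Run:
```python
import cv2
a=cv2.imread("pics/top0.png")[135:285,225:425];cv2.imwrite("pics/topc.png",cv2.resize(a,None,fx=4,fy=4,interpolation=cv2.INTER_CUBIC))
a=cv2.imread("pics/scene0.png")[100:325,200:400];cv2.imwrite("pics/scc.png",cv2.resize(a[75:],None,fx=4,fy=4,interpolation=cv2.INTER_CUBIC))
```

```text
(no output)
```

View pics/topc.png

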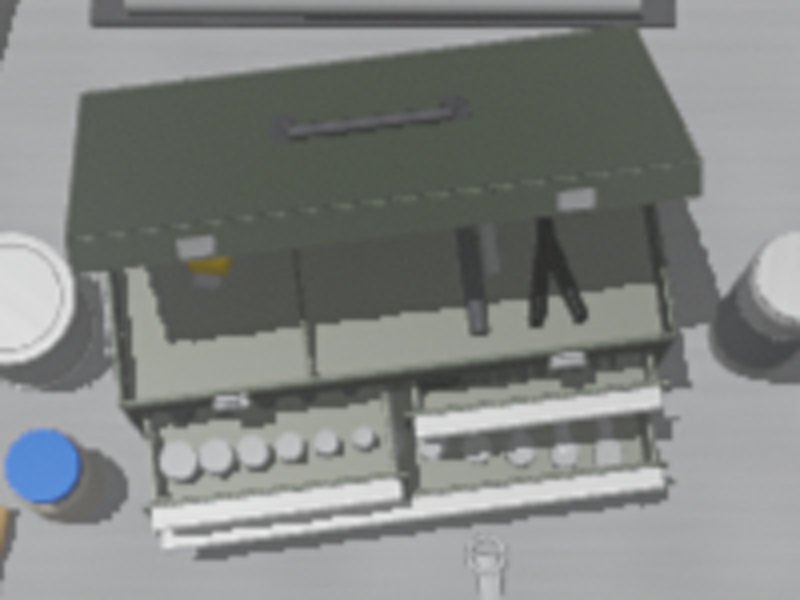

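View pics/scc.png

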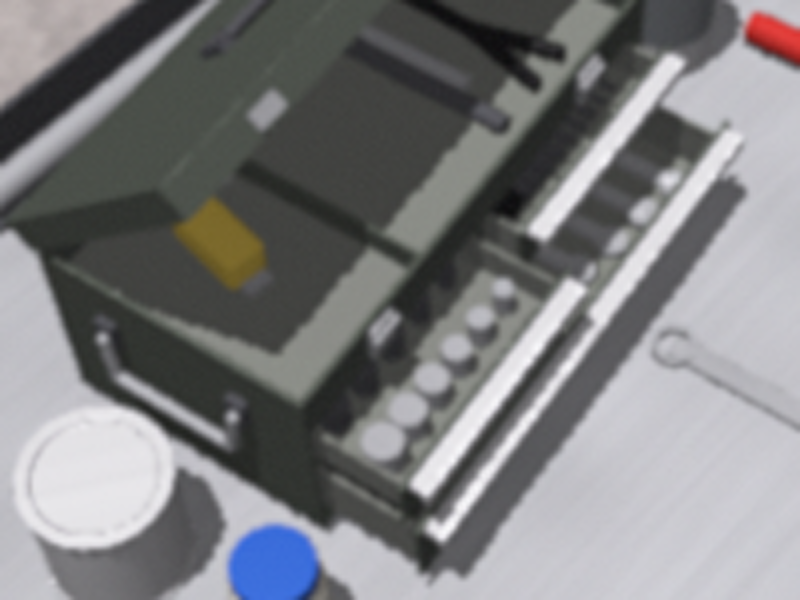

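```bash
cat > fit.py <<'E'
import pickle,numpy as np
from scipy.spatial.transform import Rotation as R
from scipy.optimize import least_squares
d=pickle.load(open("cams.pkl","rb"))
off=dict(top=(225,135),scene=(200,175))
def px(n,c): return np.array([off[n][0]+c[0]/4-.4,off[n][1]+c[1]/4-.4])
def cam(n):
    c=d[n];r=np.array(c["rotation"]);M=r if r.shape==(3,3) else R.from_euler("xyz",r).as_matrix()
    return c["intrinsics"],np.array(c["origin"]),M
def proj(n,p):
    K,o,M=cam(n);q=K@(M.T@(np.array(p)-o));return q[:2]/q[2]
def onz(n,uv,z):
    K,o,M=cam(n);r=M@np.linalg.solve(K,[*uv,1]);return o+r*(z-o[2])/r[2]
def T(q,l): c,s=np.cos(q[2]),np.sin(q[2]);return np.array([q[0]+c*l[0]-s*l[1],q[1]+s*l[0]+c*l[1],l[2]])
def lidp(a,r,y,h): return [.1-r*np.cos(a)+h*-0-h*-np.sin(a)*1.0 if 0 else .1-r*np.cos(a)+h*np.sin(a),y,.165+r*np.sin(a)+h*np.cos(a)]
ch=[("top",(127,408),(-.1,.19,.165)),("top",(672,340),(-.1,-.19,.165)),("scene",(300,402),(-.1,.19,.165)),("scene",(330,527),(-.1,.19,0))]
li=[("top",(78,240),(.205,.192)),("top",(700,160),(.205,-.192)),("top",(82,93),(0,.192)),("top",(638,25),(0,-.192))]
def res(q):
    a=[proj(n,T(q,l))-px(n,c) for n,c,l in ch]+[proj(n,T(q,lidp(q[3],l[0],l[1],.025)))-px(n,c) for n,c,l in li]
    return np.concatenate(a)
q=least_squares(res,[.55,0,0,.8],loss="soft_l1").x
if __name__=="__main__":
    print("chest",q,"\nres",res(q).round(1))
    for nm,n,z,pts in [("L","top",.118,[(155,527),(402,495)]),("L","scene",.112,[(425,500),(585,292)]),("R","top",.118,[(418,437),(662,405)]),("R","scene",.112,[(540,240),(685,65)]),("B","top",.07,[(165,547),(665,490)]),("B","scene",.064,[(440,542),(740,145)])]:
        for p in pts:
            w=onz(n,px(n,p),z);c,s=np.cos(q[2]),np.sin(q[2]);l=w-[q[0],q[1],0]
            lx,ly=c*l[0]+s*l[1],-s*l[0]+c*l[1];print(nm,n,"world",w.round(3),"local",round(lx,3),round(ly,3),"open",round(-.118-lx,4))
    print("hinge",T(q,(.1,0,.165)),"edge",T(q,lidp(q[3],.205,0,.025)))
E
python3 fit.py
```

```text
chest [0.66989966 0.01583156 0.13463509 0.78645419] 
res [-1.3  0.3  2.1 -0.4  0.3 -0.7 -1.2  0.3 -2.7  0.1  1.5  0.   0.1  0.4
  0.1  0. ]
L top world [0.471 0.172 0.118] local -0.176 0.181 open 0.0578
L top world [0.495 0.001 0.118] local -0.175 0.009 open 0.0574
L scene world [0.468 0.173 0.112] local -0.179 0.183 open 0.0606
L scene world [0.49  0.001 0.112] local -0.18 0.01 open 0.0618
R top world [ 0.536 -0.009  0.118] local -0.137 -0.007 open 0.0185
R top world [ 0.559 -0.179  0.118] local -0.136 -0.178 open 0.0178
R scene world [ 0.537 -0.01   0.112] local -0.135 -0.008 open 0.0171
R scene world [ 0.556 -0.181  0.112] local -0.139 -0.18 open 0.0214
B top world [0.463 0.17  0.07 ] local -0.184 0.181 open 0.0665
B top world [ 0.506 -0.187  0.07 ] local -0.189 -0.179 open 0.0713
B scene world [0.461 0.171 0.064] local -0.186 0.182 open 0.0685
B scene world [ 0.506 -0.183  0.064] local -0.189 -0.175 open 0.071
hinge [0.7689947  0.02925443 0.165     ] edge [0.64303757 0.01219297 0.32776888]
```

```bash
cat > go.py <<'E'
import sys,numpy as np
from station import telemetry
from fit import *
q[2]=round(q[2],3)
def rt(tilt,yaw): # tool down at yaw, then tilt about tool y
    return R.from_euler("z",yaw)*R.from_euler("x",np.pi)*R.from_euler("y",tilt)
def delta(l,tilt,yaw=None):
    o=telemetry.get_obs();r=R.from_euler("xyz",o["eef_rot"]);t=rt(tilt,q[2] if yaw is None else yaw)
    w=T(q,l);dw=(w-o["ee_pos"])*1000
    print("target",w.round(3),"now",o["ee_pos"].round(4),"t",o["time_s"],"force",o["force"].round(1))
    print("rotvec",(r.inv()*t).as_rotvec().round(3),"shift in present axes",r.inv().apply(dw).round(1),"in target axes",t.inv().apply(dw).round(1))
if __name__=="__main__": delta([float(a) for a in sys.argv[1:4]],float(sys.argv[4]))
E
python3 go.py -.25 0 .15 0.7
python3 -c "
from fit import *
for p in [(487,545)]: print(onz('top',px('top',p),.01))
print(onz('top',[352,328],.01),onz('top',[237,253],.1),onz('top',[426,205],.19))"
```

```text
target [ 0.422 -0.018  0.15 ] now [ 0.2459 -0.4917  0.205 ] t 0.1 force [ 0.3  0.1 -0.4]
rotvec [-0.116  0.694  0.315] shift in present axes [ 369.6 -344.9   55.3] in target axes [ 146.9 -445.8  195.6]
[ 0.47256582 -0.06256843  0.01      ]
[ 0.30507935 -0.07865722  0.01      ] [0.51083982 0.24957859 0.1       ] [ 0.62981439 -0.26582193  0.19      ]
```

Emit:
carry_out(
  plan=[
    [[0, 0, 0, -0.0166, 0.099, 0.045, 0], [0, 0, 0, -0.0166, 0.099, 0.045, 0], [0, 0, 0, -0.0166, 0.099, 0.045, 0], [0, 0, 0, -0.0166, 0.099, 0.045, 0], [0, 0, 0, -0.0166, 0.099, 0.045, 0], [0, 0, 0, -0.0166, 0.099, 0.045, 0], [0, 0, 0, -0.0166, 0.099, 0.045, 0], [0, -30, 0, 0, 0, 0, 0], [0, -30, 0, 0, 0, 0, 0], [0, -30, 0, 0, 0, 0, 0], [0, -30, 0, 0, 0, 0, 0], [0, -30, 0, 0, 0, 0, 0]],
  ],
)

```text
time_s: 1.1
ee_pos: [0.2257, -0.3417, 0.2048]
eef_rot: [3.141, -0.7, 0.135]
force: [0.1, -0.3, -0.8]
grip_width: 0.0174
grip_force: 0.0
```

```bash
python3 go.py -.25 0 .15 0.7
```

```text
target [ 0.422 -0.018  0.15 ] now [ 0.2257 -0.3417  0.2048] t 1.1 force [ 0.1 -0.3 -0.8]
rotvec [0.001 0.    0.   ] shift in present axes [ 147.  -294.6  195.2] in target axes [ 147.  -294.5  195.5]
```

Emit:
carry_out(
  plan=[
    [[10.5, -21, 14, 0, 0, 0, 0], [10.5, -21, 14, 0, 0, 0, 0], [10.5, -21, 14, 0, 0, 0, 0], [10.5, -21, 14, 0, 0, 0, 0], [10.5, -21, 14, 0, 0, 0, 0], [10.5, -21, 14, 0, 0, 0, 0], [10.5, -21, 14, 0, 0, 0, 0], [10.5, -21, 14, 0, 0, 0, 0], [10.5, -21, 14, 0, 0, 0, 0], [10.5, -21, 14, 0, 0, 0, 0], [10.5, -21, 14, 0, 0, 0, 0], [10.5, -21, 14, 0, 0, 0, 0], [10.5, -21, 14, 0, 0, 0, 0], [10.5, -21, 14, 0, 0, 0, 0], [0, 0, 0, 0, 0, 0, 0], [0, 0, 0, 0, 0, 0, 0]],
  ],
)

```text
time_s: 2.43
ee_pos: [0.4227, -0.0182, 0.1491]
eef_rot: [3.141, -0.698, 0.14]
force: [-0.1, 0.1, 0.3]
grip_width: 0.0002
grip_force: 0.0
```

```bash
python3 go.py -.217 0 .064 0.7
python3 - <<'E'
from station import optics
import cv2
cv2.imwrite("pics/w1.png",optics.camera("scene")["pixels"][100:400,150:550,::-1].repeat(2,0).repeat(2,1))
E
```

```text
target [ 0.455 -0.013  0.064] now [ 0.4227 -0.0182  0.1491] t 2.4333 force [-0.1  0.1  0.3]
rotvec [-0.002  0.002  0.004] shift in present axes [-29.9  -0.4  86.1] in target axes [-30.   -0.5  86.1]
```

View pics/w1.png

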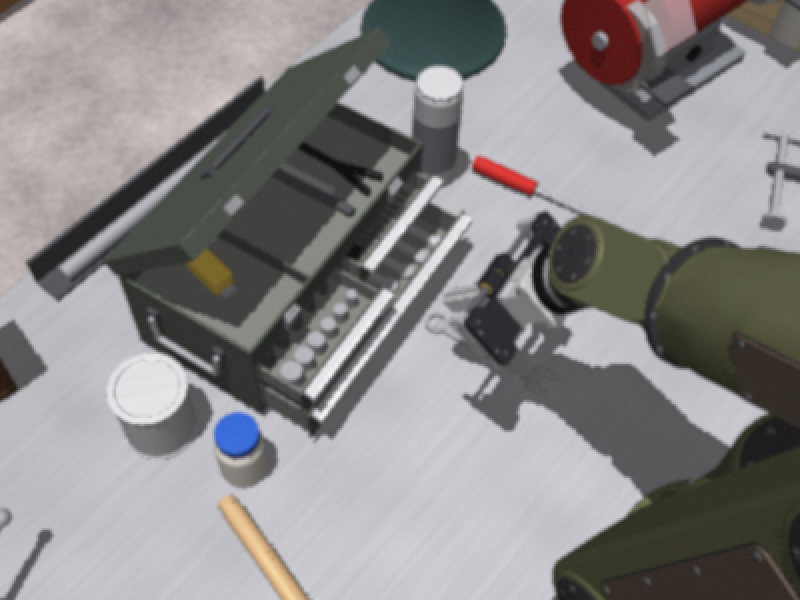

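The fingertips are at about (460,300), in front of the drawers and clear of the wrench; the pose is tracked well. Next comes the bottom drawer.

Emit:
carry_out(
  plan=[
    [[-5, 0, 14.3, 0, 0, 0, 0], [-5, 0, 14.3, 0, 0, 0, 0], [-5, 0, 14.3, 0, 0, 0, 0], [-5, 0, 14.3, 0, 0, 0, 0], [-5, 0, 14.3, 0, 0, 0, 0], [-5, 0, 14.3, 0, 0, 0, 0], [0, 0, 0, 0, 0, 0, 0], [4.6, 0, 3.9, 0, 0, 0, 0], [4.6, 0, 3.9, 0, 0, 0, 0], [4.6, 0, 3.9, 0, 0, 0, 0], [4.6, 0, 3.9, 0, 0, 0, 0], [4.6, 0, 3.9, 0, 0, 0, 0], [4.6, 0, 3.9, 0, 0, 0, 0], [4.6, 0, 3.9, 0, 0, 0, 0], [4.6, 0, 3.9, 0, 0, 0, 0]],
  ],
)

```text
time_s: 3.73
ee_pos: [0.5033, -0.009, 0.065]
eef_rot: [3.14, -0.7, 0.136]
force: [-3.2, -1.9, 2.2]
grip_width: 0.0005
grip_force: 1.5
```

```bash
python3 go.py -.124 0 .064 0.7
```

```text
target [ 0.547 -0.001  0.064] now [ 0.5033 -0.009   0.065 ] t 3.7333 force [-3.2 -1.9  2.2]
rotvec [0.001 0.    0.001] shift in present axes [33.4 -2.2 29.4] in target axes [33.4 -2.2 29.4]
```

Emit:
carry_out(
  plan=[
    [[4.6, 0, 3.9, 0, 0, 0, 0], [4.6, 0, 3.9, 0, 0, 0, 0], [4.6, 0, 3.9, 0, 0, 0, 0], [4.6, 0, 3.9, 0, 0, 0, 0], [4.6, 0, 3.9, 0, 0, 0, 0], [4.6, 0, 3.9, 0, 0, 0, 0], [2.3, 0, 1.9, 0, 0, 0, 0], [1.5, 0, 1.3, 0, 0, 0, 0], [0, 0, 0, 0, 0, 0, 0]],
  ],
)

```text
time_s: 4.48
ee_pos: [0.5435, -0.0035, 0.0644]
eef_rot: [3.14, -0.699, 0.136]
force: [-1.6, -0.9, -0.0]
grip_width: 0.0006
grip_force: 0.8
```

Emit:
carry_out(
  plan=[
    [[1.5, 0, 1.3, 0, 0, 0, 0], [1.5, 0, 1.3, 0, 0, 0, 0], [0, 0, 0, 0, 0, 0, 0], [0, 0, 0, 0, 0, 0, 0]],
  ],
)

```text
time_s: 4.82
ee_pos: [0.5464, -0.0031, 0.0641]
eef_rot: [3.141, -0.698, 0.136]
force: [-14.4, -3.1, 6.7]
grip_width: 0.0005
grip_force: 7.5
```

Emit:
carry_out(
  plan=[
    [[0.8, 0, 0.6, 0, 0, 0, 0], [0, 0, 0, 0, 0, 0, 0]],
  ],
)

```text
time_s: 4.98
ee_pos: [0.5469, -0.003, 0.064]
eef_rot: [3.14, -0.698, 0.135]
force: [-26.8, -4.6, 14.8]
grip_width: 0.0008
grip_force: 13.5
```

```bash
python3 go.py -.21 0.094 .112 0.7;python3 go.py -.165 0.094 .112 0.7; python3 go.py -.124 0.094 .112 0.7
```

```text
target [0.449 0.081 0.112] now [ 0.5469 -0.003   0.064 ] t 4.9833 force [-26.8  -4.6  14.8]
rotvec [0.001 0.002 0.   ] shift in present axes [-34.7 -96.  -91.8] in target axes [-34.5 -96.1 -91.8]
target [0.494 0.087 0.112] now [ 0.5469 -0.003   0.064 ] t 4.9833 force [-26.8  -4.6  14.8]
rotvec [0.001 0.002 0.   ] shift in present axes [ -0.2 -96.1 -62.9] in target axes [ -0.1 -96.1 -62.8]
target [0.534 0.092 0.112] now [ 0.5469 -0.003   0.064 ] t 4.9833 force [-26.8  -4.6  14.8]
rotvec [0.001 0.002 0.   ] shift in present axes [ 31.2 -96.1 -36.6] in target axes [ 31.3 -96.1 -36.4]
```

Emit:
carry_out(
  plan=[
    [[-3.8, 0, -3.2, 0, 0, 0, 0], [-7.5, 0, -6.3, 0, 0, 0, 0], [-7.5, 0, -6.3, 0, 0, 0, 0], [-7.5, 0, -6.3, 0, 0, 0, 0], [-7.5, 0, -6.3, 0, 0, 0, 0], [-7.5, 0, -6.3, 0, 0, 0, 0], [-7.5, 0, -6.3, 0, 0, 0, 0], [-7.5, 0, -6.3, 0, 0, 0, 0], [-7.5, 0, -6.3, 0, 0, 0, 0], [-3.8, 0, -3.2, 0, 0, 0, 0], [5.5, -16, -5.8, 0, 0, 0, 0], [5.5, -16, -5.8, 0, 0, 0, 0], [5.5, -16, -5.8, 0, 0, 0, 0], [5.5, -16, -5.8, 0, 0, 0, 0], [5.5, -16, -5.8, 0, 0, 0, 0], [5.5, -16, -5.8, 0, 0, 0, 0], [0, 0, 0, 0, 0, 0, 0]],
  ],
)

```text
time_s: 6.4
ee_pos: [0.4524, 0.06, 0.1012]
eef_rot: [-3.14, -0.695, 0.135]
force: [-0.5, 0.6, -0.3]
grip_width: 0.0006
grip_force: 0.0
```

```bash
python3 go.py -.124 0.094 .112 0.7
python3 - <<'E'
from station import optics
import cv2
cv2.imwrite("pics/w2.png",optics.camera("scene")["pixels"][120:370,200:500,::-1].repeat(2,0).repeat(2,1))
E
```

```text
target [0.534 0.092 0.112] now [0.4524 0.06   0.1012] t 6.4 force [-0.5  0.6 -0.3]
rotvec [-0.002  0.005  0.   ] shift in present axes [ 72.6 -20.9  46.6] in target axes [ 72.4 -21.   46.9]
```

View pics/w2.png

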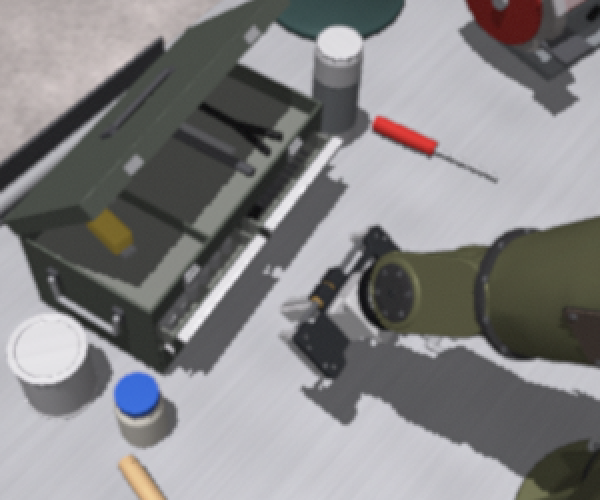

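The picture shows the bottom drawer home. The left drawer was carried most of the way in by the fingers and now stands level with the right one (strips at (220,290) and (300,190)). I'll finish the left drawer.

Emit:
carry_out(
  plan=[
    [[2.4, -7, -2.8, 0, 0, 0, 0], [2.4, -7, -2.8, 0, 0, 0, 0], [2.4, -7, -2.8, 0, 0, 0, 0], [6.9, 0, 5.8, 0, 0, 0, 0], [6.9, 0, 5.8, 0, 0, 0, 0], [6.9, 0, 5.8, 0, 0, 0, 0], [6.9, 0, 5.8, 0, 0, 0, 0], [6.9, 0, 5.8, 0, 0, 0, 0], [6.9, 0, 5.8, 0, 0, 0, 0], [3.8, 0, 3.2, 0, 0, 0, 0], [3.8, 0, 3.2, 0, 0, 0, 0], [3.8, 0, 3.2, 0, 0, 0, 0], [3.8, 0, 3.2, 0, 0, 0, 0], [3.8, 0, 3.2, 0, 0, 0, 0], [0, 0, 0, 0, 0, 0, 0]],
  ],
)

```text
time_s: 7.7
ee_pos: [0.5286, 0.0907, 0.1112]
eef_rot: [-3.141, -0.695, 0.136]
force: [-0.6, -0.4, -0.6]
grip_width: 0.0006
grip_force: 0.1
```

```bash
python3 go.py -.124 0.094 .112 0.7
```

```text
target [0.534 0.092 0.112] now [0.5286 0.0907 0.1112] t 7.7 force [-0.6 -0.4 -0.6]
rotvec [-0.001  0.005  0.001] shift in present axes [ 5.1 -0.7  3.2] in target axes [ 5.  -0.8  3.2]
```

Emit:
carry_out(
  plan=[
    [[2.3, 0, 1.9, 0, 0, 0, 0], [2, 0, 1.6, 0, 0, 0, 0], [1.5, 0, 1.3, 0, 0, 0, 0], [0.8, 0, 0.6, 0, 0, 0, 0], [0, 0, 0, 0, 0, 0, 0], [0, 0, 0, 0, 0, 0, 0]],
  ],
)

```text
time_s: 8.2
ee_pos: [0.5344, 0.0916, 0.1105]
eef_rot: [-3.14, -0.691, 0.136]
force: [-38.8, -9.5, 25.3]
grip_width: 0.0006
grip_force: 19.6
```

Emit:
carry_out(
  plan=[
    [[-3.8, 0, -3.2, 0, 0, 0, 0], [-7.5, 0, -6.3, 0, 0, 0, 0], [-7.5, 0, -6.3, 0, 0, 0, 0], [-7.5, 0, -6.3, 0, 0, 0, 0], [-7.5, 0, -6.3, 0, 0, 0, 0], [0, 20, 0, 0, 0, 0, 0], [0, 20, 0, 0, 0, 0, 0], [0, 20, 0, 0, 0, 0, 0], [0, 20, 0, 0, 0, 0, 0], [0, 20, 0, 0, 0, 0, 0], [0, 20, 0, 0, 0, 0, 0], [0, 20, 0, 0, 0, 0, 0], [0, 20, 0, 0, 0, 0, 0], [0, 20, 0, 0, 0, 0, 0], [0, 0, 0, 0, 0, 0, 0]],
  ],
)

```text
time_s: 9.45
ee_pos: [0.5156, -0.0856, 0.1113]
eef_rot: [3.141, -0.693, 0.134]
force: [0.0, -0.0, 0.3]
grip_width: 0.0007
grip_force: 0.0
```

```bash
python3 go.py -.124 -0.094 .112 0.7
```

```text
target [ 0.56  -0.094  0.112] now [ 0.5156 -0.0856  0.1113] t 9.45 force [ 0.  -0.   0.3]
rotvec [ 0.001  0.007 -0.001] shift in present axes [33.2 14.2 26.7] in target axes [33.  14.3 26.9]
```

Emit:
carry_out(
  plan=[
    [[3.8, 5, 3.2, 0, 0, 0, 0], [3.8, 5, 3.2, 0, 0, 0, 0], [3.8, 4, 3.2, 0, 0, 0, 0], [3.8, 0, 3.2, 0, 0, 0, 0], [3.8, 0, 3.2, 0, 0, 0, 0], [3.8, 0, 3.2, 0, 0, 0, 0], [3.8, 0, 3.2, 0, 0, 0, 0], [3.8, 0, 3.2, 0, 0, 0, 0], [2, 0, 1.6, 0, 0, 0, 0], [1.5, 0, 1.3, 0, 0, 0, 0], [0, 0, 0, 0, 0, 0, 0]],
  ],
)

```text
time_s: 10.37
ee_pos: [0.5595, -0.0911, 0.1102]
eef_rot: [-3.141, -0.69, 0.136]
force: [-56.5, -10.2, 31.4]
grip_width: 0.0003
grip_force: 28.5
```

Emit:
carry_out(
  plan=[
    [[-3.8, 0, -3.2, 0, 0, 0, 0], [-7.5, 0, -6.3, 0, 0, 0, 0], [-7.5, 0, -6.3, 0, 0, 0, 0], [-7.5, 0, -6.3, 0, 0, 0, 0], [-7.5, 0, -6.3, 0, 0, 0, 0], [-7.5, 0, -6.3, 0, 0, 0, 0], [-7.5, 0, -6.3, 0, 0, 0, 0], [-7.5, 0, -6.3, 0, 0, 0, 0], [-7.5, 0, -6.3, 0, 0, 0, 0], [-7.5, 0, -6.3, 0, 0, 0, 0], [20, 0, -23.7, 0, 0, 0, 0], [20, 0, -23.7, 0, 0, 0, 0], [20, 0, -23.7, 0, 0, 0, 0], [20, 0, -23.7, 0, 0, 0, 0], [20, 0, -23.7, 0, 0, 0, 0], [20, 0, -23.7, 0, 0, 0, 0], [20, 0, -23.7, 0, 0, 0, 0], [20, 0, -23.7, 0, 0, 0, 0], [20, 0, -23.7, 0, 0, 0, 0], [0, 0, 0, 0, 0, 0, 0]],
  ],
)

```text
time_s: 12.03
ee_pos: [0.4716, -0.1038, 0.3964]
eef_rot: [3.136, -0.699, 0.14]
force: [0.6, -0.4, 0.8]
grip_width: 0.0005
grip_force: 0.0
```

Emit:
carry_out(
  plan=[
    [[0, 0, 0, 0, -0.116, 0, 0], [0, 0, 0, 0, -0.116, 0, 0], [0, 0, 0, 0, -0.116, 0, 0], [0, 0, 0, 0, -0.116, 0, 0], [0, 0, 0, 0, -0.116, 0, 0], [0, 0, 0, 0, -0.116, 0, 0], [0, 0, 0, 0, 0, 0, 0]],
  ],
)

```text
time_s: 12.62
ee_pos: [0.4721, -0.1032, 0.3882]
eef_rot: [-3.139, 0.014, 0.137]
force: [0.6, 0.5, -1.5]
grip_width: 0.0002
grip_force: 0.0
```

```bash
python3 go.py -.002 0 .40 0;  python3 - <<'E'
from station import optics
import cv2,pickle,numpy as np
d={n:optics.camera(n) for n in("scene","top")}
a=d["scene"]["pixels"][100:300,200:400,::-1].repeat(2,0).repeat(2,1);b=d["top"]["pixels"][130:330,225:425,::-1].repeat(2,0).repeat(2,1)
cv2.imwrite("pics/w3.png",np.hstack([a,b]))
E
```

```text
target [0.668 0.016 0.4  ] now [ 0.4721 -0.1032  0.3882] t 12.6167 force [ 0.6  0.5 -1.5]
rotvec [-0.002  0.014  0.002] shift in present axes [210.1 -90.8 -14.6] in target axes [210.  -91.3 -11.8]
```

View pics/w3.png

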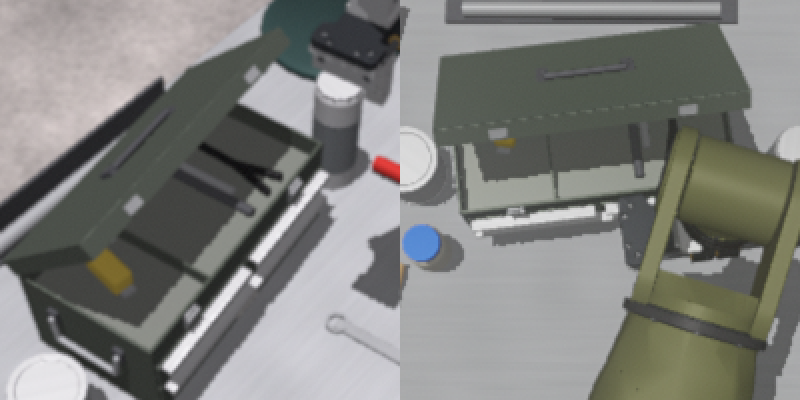

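All three strips are flush in the left view (line from (170,365) to (325,180)), so the drawers look home and the lid is untouched. Now I'll move over the lid.

Emit:
carry_out(
  plan=[
    [[21, -9.1, -1.2, 0, 0, 0, 0], [21, -9.1, -1.2, 0, 0, 0, 0], [21, -9.1, -1.2, 0, 0, 0, 0], [21, -9.1, -1.2, 0, 0, 0, 0], [21, -9.1, -1.2, 0, 0, 0, 0], [21, -9.1, -1.2, 0, 0, 0, 0], [21, -9.1, -1.2, 0, 0, 0, 0], [21, -9.1, -1.2, 0, 0, 0, 0], [21, -9.1, -1.2, 0, 0, 0, 0], [21, -9.1, -1.2, 0, 0, 0, 0], [0, 0, 0, 0, 0, 0, 0]],
  ],
)

```text
time_s: 13.63
ee_pos: [0.6687, 0.0165, 0.4004]
eef_rot: [-3.14, 0.003, 0.138]
force: [-0.4, 0.3, -1.2]
grip_width: 0.0002
grip_force: 0.0
```

```bash
python3 go.py -.002 0 .31 0; python3 go.py -.038 0 .273 0;python3 go.py -.06 0 .234 0;python3 go.py -.072 0 .19 0
```

```text
target [0.668 0.016 0.31 ] now [0.6687 0.0165 0.4004] t 13.6333 force [-0.4  0.3 -1.2]
rotvec [-0.002  0.003  0.003] shift in present axes [-0.6  0.9 90.4] in target axes [-0.9  0.8 90.4]
target [0.632 0.011 0.273] now [0.6687 0.0165 0.4004] t 13.6333 force [-0.4  0.3 -1.2]
rotvec [-0.002  0.003  0.003] shift in present axes [-36.5   0.9 127.5] in target axes [-36.9   0.8 127.4]
target [0.61  0.008 0.234] now [0.6687 0.0165 0.4004] t 13.6333 force [-0.4  0.3 -1.2]
rotvec [-0.002  0.003  0.003] shift in present axes [-58.4   0.9 166.6] in target axes [-58.9   0.8 166.4]
target [0.599 0.006 0.19 ] now [0.6687 0.0165 0.4004] t 13.6333 force [-0.4  0.3 -1.2]
rotvec [-0.002  0.003  0.003] shift in present axes [-70.3   1.  210.6] in target axes [-70.9   0.8 210.4]
```

Emit:
carry_out(
  plan=[
    [[0, 0, 15, 0, 0, 0, 0], [0, 0, 15, 0, 0, 0, 0], [0, 0, 15, 0, 0, 0, 0], [0, 0, 15, 0, 0, 0, 0], [0, 0, 10, 0, 0, 0, 0], [0, 0, 10, 0, 0, 0, 0], [0, 0, 10, 0, 0, 0, 0], [-6, 0, 6.2, 0, 0, 0, 0], [-6, 0, 6.2, 0, 0, 0, 0], [-6, 0, 6.2, 0, 0, 0, 0]],
  ],
)

```text
time_s: 14.47
ee_pos: [0.6488, 0.0126, 0.2935]
eef_rot: [-3.141, 0.001, 0.136]
force: [1.0, 0.3, 3.8]
grip_width: 0.0003
grip_force: 1.4
```

Contact is light (4 N). I'll continue along the arc.

Emit:
carry_out(
  plan=[
    [[-6, 0, 6.2, 0, 0, 0, 0], [-6, 0, 6.2, 0, 0, 0, 0], [-6, 0, 6.2, 0, 0, 0, 0], [-4, 0, 7, 0, 0, 0, 0], [-4, 0, 7, 0, 0, 0, 0], [-4, 0, 7, 0, 0, 0, 0], [-4, 0, 7, 0, 0, 0, 0], [-4, 0, 7, 0, 0, 0, 0], [-2, 0, 7, 0, 0, 0, 0], [-2, 0, 7, 0, 0, 0, 0], [-2, 0, 7, 0, 0, 0, 0], [-2, 0, 7, 0, 0, 0, 0], [0, 0, 0, 0, 0, 0, 0]],
  ],
)

```text
time_s: 15.55
ee_pos: [0.6024, 0.0066, 0.2098]
eef_rot: [-3.141, 0.006, 0.136]
force: [0.2, -0.0, -0.2]
grip_width: 0.0005
grip_force: 0.0
```

```bash
python3 go.py -.072 0 .19 0
```

```text
target [0.599 0.006 0.19 ] now [0.6024 0.0066 0.2098] t 15.55 force [ 0.2 -0.  -0.2]
rotvec [-0.001  0.006  0.001] shift in present axes [-3.7 -0.1 19.8] in target axes [-3.9 -0.1 19.8]
```

Emit:
carry_out(
  plan=[
    [[0, 0, 4, 0, 0, 0, 0], [0, 0, 4, 0, 0, 0, 0], [0, 0, 4, 0, 0, 0, 0], [0, 0, 4, 0, 0, 0, 0], [0, 0, 2, 0, 0, 0, 0], [0, 0, 1, 0, 0, 0, 0], [0, 0, 0, 0, 0, 0, 0]],
  ],
)

```text
time_s: 16.13
ee_pos: [0.603, 0.0066, 0.1923]
eef_rot: [-3.141, 0.004, 0.136]
force: [0.8, 0.1, 0.1]
grip_width: 0.0005
grip_force: 0.0
```

Emit:
carry_out(
  plan=[
    [[0, 0, 1.5, 0, 0, 0, 0], [0, 0, 1.5, 0, 0, 0, 0], [0, 0, 0, 0, 0, 0, 0], [0, 0, 0, 0, 0, 0, 0]],
  ],
)

```text
time_s: 16.47
ee_pos: [0.6031, 0.0066, 0.1903]
eef_rot: [-3.141, 0.003, 0.136]
force: [-2.0, -0.3, 5.6]
grip_width: 0.0001
grip_force: 2.9
```

Emit:
carry_out(
  plan=[
    [[0, 0, 1.2, 0, 0, 0, 0], [0, 0, 0, 0, 0, 0, 0], [0, 0, 0, 0, 0, 0, 0]],
  ],
)

```text
time_s: 16.72
ee_pos: [0.6032, 0.0066, 0.1902]
eef_rot: [3.142, 0.002, 0.136]
force: [-6.6, -0.2, 13.0]
grip_width: 0.0005
grip_force: 7.1
```

The stop is firm at z = 0.190, which is the shut height. I'll withdraw and check.

Emit:
carry_out(
  plan=[
    [[0, 0, -10, 0, 0, 0, 0], [0, 0, -20, 0, 0, 0, 0], [0, 0, -25, 0, 0, 0, 0], [0, 0, -25, 0, 0, 0, 0], [0, 0, -25, 0, 0, 0, 0], [-25, 0, -20, 0, 0, 0, 0], [-25, 0, 0, 0, 0, 0, 0], [-25, 0, 0, 0, 0, 0, 0], [-25, 0, 0, 0, 0, 0, 0], [-25, 0, 0, 0, 0, 0, 0], [-25, 0, 0, 0, 0, 0, 0], [-25, 0, 0, 0, 0, 0, 0], [-25, 0, 0, 0, 0, 0, 0], [0, 0, 0, 0, 0, 0, 0], [0, 0, 0, 0, 0, 0, 0]],
  ],
)

```text
time_s: 17.97
ee_pos: [0.405, -0.0206, 0.315]
eef_rot: [3.141, 0.002, 0.136]
force: [-0.1, -0.5, -0.7]
grip_width: 0.0006
grip_force: 0.0
```

Run:
```python
from station import optics
import cv2,numpy as np
d={n:optics.camera(n)["pixels"][:,:,::-1] for n in("scene","top")}
cv2.imwrite("pics/w4.png",np.hstack([d["scene"][100:350,180:380].repeat(2,0).repeat(2,1),d["top"][120:370,200:400].repeat(2,0).repeat(2,1)]))
```

```text
(no output)
```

View pics/w4.png

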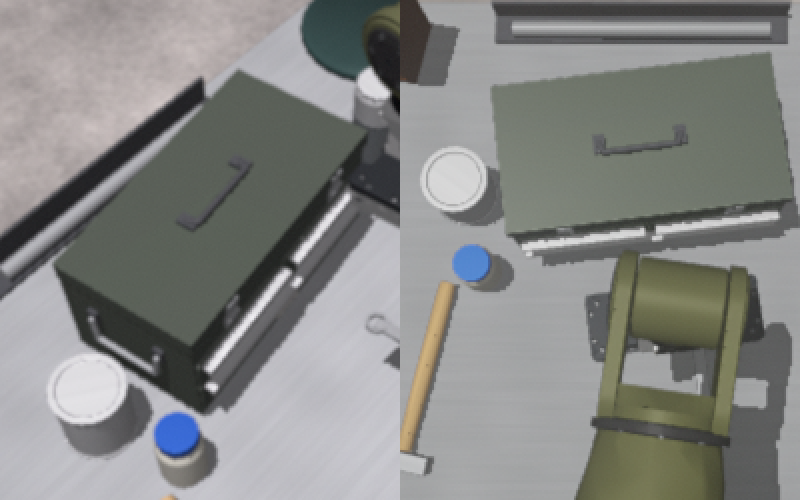

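The lid is flat and shut (left view, front edge from (190,345) to (365,130)), the drawer strips are flush, and the jar, tin and hammer are where they were.

```bash
python3 -c "
from station import ctrl
print(ctrl.hand_in())"
```

```text
the job is handed in; nothing more can be done
None
```

I pushed all three drawers home against their stops, then lowered the lid until it stopped firmly at its shut height, and handed the job in at about 18 s; the closing pictures show it shut with the jar, tin and hammer unmoved (I did not re-measure the other items), and hand-in returned no verdict.

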